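# Snap the soap box lid shut all round

### The job

The lid of the larger, rectangular storage box has been laid on, but parts of its rim still stand proud. Press down with the fingertips round the rim, on each of the four corners and four sides that is still up, until every section has clicked shut and the rim lies level all round. Only press: do not pick up, tip or shove the box, and leave everything else on the table where it stands.

Things in the scene. Friction and masses are not known exactly. Their poses are not given: they have to be found in the camera images.
- box: the larger, rectangular snap-lid box: clear plastic, full of soap bars, white lid, about 1.3 kg, loose on the table. Lid 136 mm along its x by 186 mm along y, corners rounded; 72 mm high when shut. Origin: centre of the underside, z up. The lid's plus-shaped middle (top at 69 mm) does not move; its rim flexes in 8 sections, 4 sides and 4 corners. far/near = its +x/-x, left/right = its +y/-y
- far_side (a joint): the long far (+x) side section of the lid rim, 102 mm long, 24 mm wide: flex angle in rad, 0 = clicked shut, 0.24 = sprung up (outer edge 6 mm proud). It rests only in these two states; any side may start up or already shut
- far_side_press (a point): press point on top of the long far (+x) side section, mid-length, 5 mm in from the outer edge; it moves with the section. Pressed down here, the section resists with about 8 N, gives way at half its travel, clicks shut and then lies solid. Shut, it lies at (63, 0, 72) mm in the box's frame
- near_side (a joint): the long near (-x) side section of the lid rim, 102 mm long, 24 mm wide: flex angle in rad, 0 = clicked shut, 0.24 = sprung up (outer edge 6 mm proud). It rests only in these two states; any side may start up or already shut
- near_side_press (a point): press point on top of the long near (-x) side section, mid-length, 5 mm in from the outer edge; it moves with the section. Pressed down here, the section resists with about 8 N, gives way at half its travel, clicks shut and then lies solid. Shut, it lies at (-63, 0, 72) mm in the box's frame
- left_side (a joint): the short left (+y) side section of the lid rim, 52 mm long, 24 mm wide: flex angle in rad, 0 = clicked shut, 0.24 = sprung up (outer edge 6 mm proud). It rests only in these two states; any side may start up or already shut
- left_side_press (a point): press point on top of the short left (+y) side section, mid-length, 5 mm in from the outer edge; it moves with the section. Pressed down here, the section resists with about 8 N, gives way at half its travel, clicks shut and then lies solid. Shut, it lies at (0, 88, 72) mm in the box's frame
- right_side (a joint): the short right (-y) side section of the lid rim, 52 mm long, 24 mm wide: flex angle in rad, 0 = clicked shut, 0.24 = sprung up (outer edge 6 mm proud). It rests only in these two states; any side may start up or already shut
- right_side_press (a point): press point on top of the short right (-y) side section, mid-length, 5 mm in from the outer edge; it moves with the section. Pressed down here, the section resists with about 8 N, gives way at half its travel, clicks shut and then lies solid. Shut, it lies at (0, -88, 72) mm in the box's frame
- far_left_corner (a joint): the (+x, +y) corner section of the lid rim, 42 x 42 mm, flexing about the diagonal through its inner corner: angle in rad, 0 = clicked shut, 0.14 = sprung up (tip 7 mm proud). It rests only in these two states; every corner starts up
- far_left_corner_press (a point): press point on top of the (+x, +y) corner section, about 10 mm in from the rounded tip; it moves with the section. Pressed down here, the section resists with about 8 N, gives way at half its travel, clicks shut and then lies solid. Shut, it lies at (54, 79, 72) mm in the box's frame
- far_right_corner (a joint): the (+x, -y) corner section of the lid rim, 42 x 42 mm, flexing about the diagonal through its inner corner: angle in rad, 0 = clicked shut, 0.14 = sprung up (tip 7 mm proud). It rests only in these two states; every corner starts up
- far_right_corner_press (a point): press point on top of the (+x, -y) corner section, about 10 mm in from the rounded tip; it moves with the section. Pressed down here, the section resists with about 8 N, gives way at half its travel, clicks shut and then lies solid. Shut, it lies at (54, -79, 72) mm in the box's frame
- near_left_corner (a joint): the (-x, +y) corner section of the lid rim, 42 x 42 mm, flexing about the diagonal through its inner corner: angle in rad, 0 = clicked shut, 0.14 = sprung up (tip 7 mm proud). It rests only in these two states; every corner starts up
- near_left_corner_press (a point): press point on top of the (-x, +y) corner section, about 10 mm in from the rounded tip; it moves with the section. Pressed down here, the section resists with about 8 N, gives way at half its travel, clicks shut and then lies solid. Shut, it lies at (-54, 79, 72) mm in the box's frame
- near_right_corner (a joint): the (-x, -y) corner section of the lid rim, 42 x 42 mm, flexing about the diagonal through its inner corner: angle in rad, 0 = clicked shut, 0.14 = sprung up (tip 7 mm proud). It rests only in these two states; every corner starts up
- near_right_corner_press (a point): press point on top of the (-x, -y) corner section, about 10 mm in from the rounded tip; it moves with the section. Pressed down here, the section resists with about 8 N, gives way at half its travel, clicks shut and then lies solid. Shut, it lies at (-54, -79, 72) mm in the box's frame
- soap_bar: bystander: loose soap bar, 55 x 80 x 25 mm high, beside a short side of the box. Origin: centre of its underside
- mould: bystander: round open silicone mould, 84 mm across, 36 mm high, beside the other short side of the box. Origin: centre of its underside
- dropper: bystander: small dropper bottle of brown glass, 34 mm across, 95 mm high, beyond the box's far side. Origin: centre of its underside
- beaker: bystander: clear plastic beaker, 90 mm across, 125 mm high, out to the left. Origin: centre of its underside
- flask_a: bystander: aluminium bottle, 70 mm across, 208 mm high, out to the left. Origin: centre of its underside
- flask_b: bystander: aluminium bottle, 70 mm across, 208 mm high, out to the right. Origin: centre of its underside
- small_box: bystander: small square box, 100 x 100 x 46 mm high, its lid already shut, out to the right. Origin: centre of its underside

How it is judged (in metres and radians):
At the end, for the whole second after the job is handed in: All eight rim sections are clicked shut (flex angle under 0.03 rad), and the box stands flat and still on the table within 40 mm of where it was (value of joint each of far_side, near_side, left_side, right_side, far_left_corner, far_right_corner, near_left_corner, near_right_corner below 0.03 rad and height (world z) of box below 0.008 m and angle between box's own z axis and vertical below 0.05 rad and distance of box from where it was at the start of the episode below 0.04 m and linear speed of box below 0.02 m/s); the robot touches nothing.
It fails at once if the box is lifted or tipped (underside over 12 mm up, or tilted over 0.12 rad) (height (world z) of box above 0.012 m or angle between box's own z axis and vertical above 0.12 rad).
It fails at once if the box is pressed with the arm or the body of the gripper instead of the fingers (over 5 N) (contact force between the arm and box above 5 N).
It fails at once if the box is shoved more than 40 mm (distance of box from where it was at the start of the episode above 0.04 m).
It fails at once if another thing on the table is moved more than 30 mm (distance of any of soap_bar, mould, dropper, beaker, flask_a, flask_b, small_box from where it was at the start of the episode above 0.03 m).
It also fails if it takes over 64 s, if anything falls off the work surface, if the arm or the gripper's body presses on something with over 40 N, if the wrist force passes 120 N, or if a joint passes its speed limit or range.

### The arm

A 6-joint arm with a two-finger parallel gripper is mounted at the origin on the work surface. World frame = base frame: x ahead of the robot, y to its left, z up, the work surface at z = 0. Lengths are in mm, angles in rad, forces in N, time in s.
With the tool pointing down it reaches from about 300 to 775 mm from the base axis. Payload 14.6 kg.
Tool frame: the origin (TCP) lies between the finger pads; the fingertips stand 8 mm ahead of it and the grasp point (between the pads) lies 11 mm behind it; z points along the fingers, y is the direction in which the jaws open and shut (so a half turn about z gives the same grasp; the last joint's range is limited). The gripper opens to 94 mm and grips with 3 to 60 N. Pads are 16 mm wide; open, the fingers measure 119 mm over their backs; the gripper's body (75 mm by 177 mm) begins 78 mm behind the grasp point.
Start: joints at [-1.302, 0.3, 1.521, -0, 1.321, -0.067], TCP at [181.231, -519.273, 213.446] pointing down, gripper open.
Joint ranges: [-3.03, 3.03], [-0.79, 2.21], [0.23, 2.52], [-1.04, 4.18], [0, 3.07], [-2.55, 2.55]. Speed limits (rad/s): [2.22, 2.22, 2.57, 3.14, 3.14, 3.14].

### API

Orientations are given as [roll, pitch, yaw] about the fixed x, y, z axes, in that order (R = Rz(yaw) Ry(pitch) Rx(roll)).
In Python, from cell import manip gives the robot as it stands. The module is installed in compiled form; this text tells all that it offers.
- The arm moves only by the tool send_rows, never from a script. Its argument "series" is a list that holds one entry, the list of rows, each a list of 5 numbers: the opening, from 0 (shut) to 1 (fully open), then the shift along the tool's x, y, z in mm, then the turn about the tool's z in degrees. In form: [[[gripper, dx, dy, dz, roll], ...]]. A call has 1 to 10 rows; each row is the pose to reach, as a shift and turn from the pose commanded when the call began, along the tool's axes at that moment; what a row does not reach only later rows make up. A row lasts 1/10 s, in which the tool goes at most 50 mm and 8.59 degrees, less where a joint would pass 70% of its speed; a pose out of reach is approached as far as the arm can. A call with a gripper value outside its range is refused whole. The fingers move at their own pace and stop on an object; "newtons" is the grip in N (left out, the last holds). Time passes only in rows, so rows that repeat a pose let the fingers close. It gives the time, the measured TCP pose, the force and the opening at its end, in the units of the state.
- manip.read_state(): the state, without advancing time (a new reading comes with each control period).
- manip.camera(name): name is "side" or "top"; returns a dict with "img" (384x512x3 uint8, red, green, blue), "vfov" (degrees; the focal length in pixels is half the picture's height over the tangent of half this angle, whatever the lens; pixels are square), "cx", "cy" (the principal point, pixels), "dist" ([k1, k2, p1, p2, k3] as OpenCV has them; the pictures are not rectified), "pose" (4x4, takes a point from camera to world coordinates). Camera axes: x right, y down, z forward; pixel columns grow to the right and rows downward; lengths in mm; the calibration is good to about 2 mm. A picture is of the moment at which its call begins. There is no depth.
- manip.sign_off(): hands the job in, once; it reports no verdict.
Trained networks look in a picture, given as the dict that the camera call returned (one of the last four; its "shot" number tells which), for a name from the list of things; names that differ only in an ending like _2 or _b are one class to them, and where a whole thing is asked for, a point or a joint stands for the part that bears it (a point fixed in the world has none). Each returns a list of dicts, best first, with "conf" (0 to 1); they miss things now and then, are a little off and sometimes report something else, mostly with a low value. They report only what shows in the picture. A call takes as long as a camera call.
- manip.find_in(target, picture): "rect" ([left, top, width, height] in pixels, round what is visible of it).
- manip.silhouettes(target, picture): "pixels" (384x512 bool, what is visible of it) and "rect" ([left, top, width, height] in pixels, round what is visible of it).
The state is a dict: "clock": time; "joints": joint angles; "qd": joint speeds; "effort": joint torques, N m; "eef_pos": TCP position; "eef_rot": TCP orientation; "wrist_force": force on the tool from outside, world axes, zero at the start; "moment": the same for the moment, N m; "finger_gap": finger opening in mm.
Only numpy, scipy, OpenCV 4.12 (cv2) and the standard library are available. Lean on these libraries where they do the work, as an engineer would, in place of code of your own. Each camera call takes 0.05 s, during which the arm holds its last target. There are 200 camera calls.

## Working session

There is one attempt and no reset: what is moved stays moved. The work goes in short steps, Python scripts to look and compute and a tool call to move; the robot and the scene stay as the last step left them, time stands still between calls to the robot, and variables do not carry over. Pictures are saved under pics/ and viewed, about 8 in all and at most 12, crops included, and the job is handed in when it is done.

Besides the shell and the picture viewer there is one more tool, called after "Call:" as a command line: name --argument value ..., lists and objects as JSON in quotes. send_rows: Moves the arm, as the interface text tells. Its arguments: {"type":"object","properties":{"series":{"type":"array"},"newtons":{"type":"number"}},"required":["series"]}

```bash
mkdir -p pics; cat > h.py <<'E'
import numpy as np, cv2
from cell import manip
def K(p):
    h,w=p["img"].shape[:2]; f=h/2/np.tan(np.radians(p["vfov"])/2)
    return np.array([[f,0,p["cx"]],[0,f,p["cy"]],[0,0,1]])
def toz(p,uv,z):
    n=cv2.undistortPoints(np.array(uv,float).reshape(-1,1,2),K(p),np.array(p["dist"],float)).reshape(-1,2)
    T=np.array(p["pose"]); d=np.c_[n,np.ones(len(n))]@T[:3,:3].T; o=T[:3,3]
    return o+d*((z-o[2])/d[:,2])[:,None]
def proj(p,X):
    T=np.linalg.inv(np.array(p["pose"]))
    return cv2.projectPoints(np.array(X,float).reshape(-1,3),cv2.Rodrigues(T[:3,:3])[0],T[:3,3],K(p),np.array(p["dist"],float))[0].reshape(-1,2)
def save(n,img): cv2.imwrite("pics/"+n,cv2.cvtColor(img,cv2.COLOR_RGB2BGR))
E
python3 - <<'E'
from h import *
s=manip.read_state(); print({k:np.round(v,3) for k,v in s.items()})
for n in("top","side"):
    p=manip.camera(n); save(n+"0.png",p["img"]); print(n,p["vfov"],np.round(p["pose"],2).tolist())
    for t in ("box","soap_bar","mould","dropper","beaker","flask_a","small_box"):
        r=manip.silhouettes(t,p)
        for d in r[:2]:
            m=d["pixels"].astype(np.uint8); c=cv2.minAreaRect(cv2.findNonZero(m)) 
            print(t,round(d["conf"],2),d["rect"],np.round(c[0]),np.round(c[1]),round(c[2],1))
            if n=="top" and t=="box":
                b=toz(p,cv2.boxPoints(c),72); print(np.round(b,1).tolist())
E
```

```text
{'clock': np.float64(0.0), 'joints': array([-1.302,  0.3  ,  1.522, -0.   ,  1.321, -0.067]), 'qd': array([ 0.   ,  0.   , -0.   ,  0.   , -0.   ,  0.002]), 'effort': array([ 1.0000e-03, -5.3181e+01, -3.5273e+01,  7.1000e-02,  2.4000e-02,
       -0.0000e+00]), 'eef_pos': array([ 181.198, -519.049,  212.905]), 'eef_rot': array([-3.141, -0.   ,  0.336]), 'wrist_force': array([ 1.285,  0.278, -1.132]), 'moment': array([-0.032,  0.056, -0.007]), 'finger_gap': np.float64(93.761)}
top 51.02775807080676 [[0.03, -0.99, 0.14, 339.83], [-1.0, -0.03, -0.0, 25.18], [0.01, -0.14, -0.99, 1635.51], [0.0, 0.0, 0.0, 1.0]]
box 0.72 [276.8, 161.5, 50.7, 38.6] [301. 181.] [48. 35.] 6.3
[[514.0, -46.8, 72.0], [652.9, -59.0, 72.0], [637.2, -250.8, 72.0], [498.2, -236.2, 72.0]]
box 0.17 [319.2, 180.1, 7.4, 4.1] [322. 183.] [12.  5.] 90.0
[[594.8, -219.0, 72.0], [595.4, -238.9, 72.0], [547.6, -239.1, 72.0], [547.0, -219.3, 72.0]]
soap_bar 0.53 [331.9, 175.8, 23.7, 17.7] [342. 184.] [13. 21.] 90.0
mould 0.78 [245.5, 166.9, 18.0, 21.6] [252. 178.] [19. 19.] 90.0
dropper 0.52 [292.2, 144.8, 6.8, 12.4] [295. 15
[... 510 characters left out ...]
.1, 9.8] [233. 166.] [ 5. 13.] 21.8
soap_bar 0.58 [247.2, 296.9, 39.6, 87.1] [268. 340.] [85. 39.] 90.0
mould 0.72 [220.3, 200.4, 30.6, 21.0] [239. 211.] [21. 25.] 63.4
mould 0.25 [259.0, 159.6, 10.4, 18.7] [266. 169.] [ 8. 17.] 15.9
dropper 0.69 [207.4, 161.4, 7.1, 25.3] [210. 177.] [23.  9.] 83.7
beaker 0.96 [176.9, 297.4, 47.4, 72.5] [200. 333.] [72. 47.] 90.0
beaker 0.64 [225.3, 153.0, 47.0, 49.8] [247. 175.] [44. 47.] 7.1
flask_a 0.97 [246.1, 296.7, 40.2, 87.3] [268. 340.] [85. 39.] 90.0
flask_a 0.91 [298.0, 92.8, 18.6, 51.5] [308. 119.] [18. 50.] 2.3
small_box 0.78 [255.0, 128.8, 26.2, 23.2] [268. 140.] [21. 25.] 90.0
small_box 0.45 [259.7, 153.2, 13.6, 10.1] [265. 158.] [ 5. 10.] 90.0
```

```bash
python3 - <<'E'
from h import *
a=[]
for n,(x,y,w,h) in {"top":(225,130,150,110),"side":(190,110,150,110)}.items():
    p=manip.camera(n); im=p["img"][y:y+h,x:x+w]
    im=cv2.resize(im,None,fx=5.3,fy=5.3,interpolation=cv2.INTER_CUBIC)
    save(n+"1.png",im)
E
```

```text
(no output)
```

View pics/top1.png

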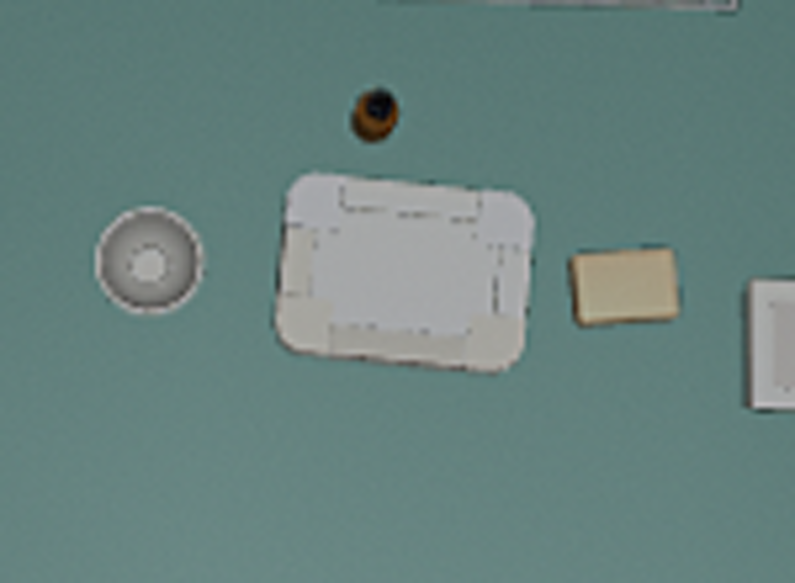

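View pics/side1.png

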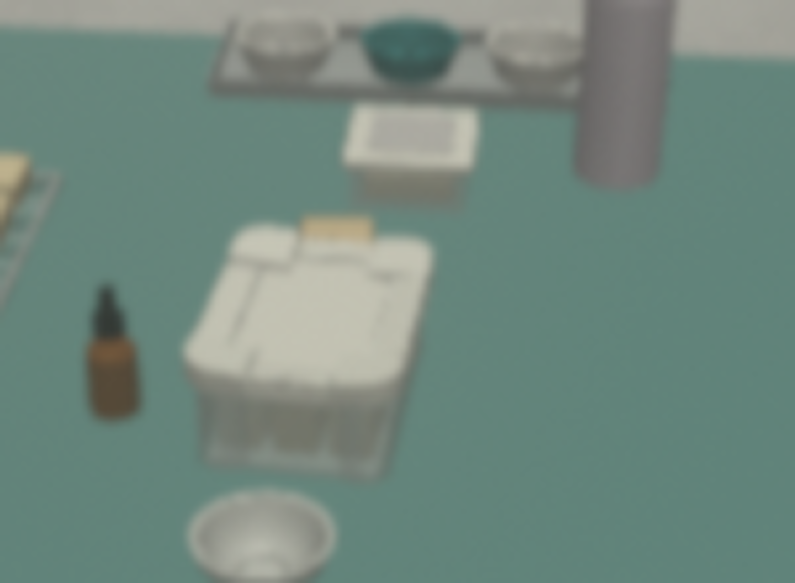

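```bash
cat > fit.py <<'E'
from h import *
from scipy.optimize import minimize
def lid(q,z=73,n=8,r=18):
    x,y,a=q; pts=[]
    for i,(sx,sy) in enumerate([(1,1),(-1,1),(-1,-1),(1,-1)]):
        t=np.radians(90*i+np.linspace(0,90,n)); pts+=list(np.c_[sx*(68-r)+r*np.cos(t),sy*(93-r)+r*np.sin(t)])
    pts=np.array(pts); c,s=np.cos(a),np.sin(a)
    return np.c_[pts@np.array([[c,s],[-s,c]])+[x,y],np.full(len(pts),z)]
def ren(p,q,shape,S=8):
    m=np.zeros((shape[0]*S,shape[1]*S),np.uint8)
    cv2.fillPoly(m,[np.round((proj(p,lid(q))+.5)*S*16-8).astype(np.int32)],255,shift=4)
    return cv2.resize(m,(shape[1],shape[0]),interpolation=cv2.INTER_AREA)/255.
if __name__=="__main__":
    p=manip.camera("top"); im=p["img"].astype(float)
    r=manip.silhouettes("box",p)[0]["pixels"]; near=cv2.dilate(r.astype(np.uint8),np.ones((7,7)))
    sc=im[...,0]  # red separates white lid from green table
    bg=np.median(sc[(near>0)&(cv2.dilate(r.astype(np.uint8),np.ones((3,3)))==0)]); fg=np.median(sc[r]); print(bg,fg)
    al=np.clip((sc-bg)/(fg-bg),0,1)*near
    for nm,m in(("soft",al),("net",r.astype(float))):
        f=lambda v:((ren(p,(575+v[0],-148+v[1],-.085+v[2]/100),m.shape)-m)**2).sum()
        o=minimize(f,[0,0,0],method="Nelder-Mead",options=dict(initial_simplex=[[0,0,0],[5,0,0],[0,5,0],[0,0,4]]))
        q=(575+o.x[0],-148+o.x[1],-.085+o.x[2]/100); print(nm,np.round(q,3),o.fun,m.sum(),ren(p,q,m.shape).sum())
        if nm=="soft":
            qs=q
    s=manip.camera("side"); out=[]
    for pp,(x,y,w,h) in((p,(265,145,75,65)),(s,(210,140,75,65))):
        c=cv2.resize(pp["img"][y:y+h,x:x+w],None,fx=5.3,fy=5.3,interpolation=cv2.INTER_CUBIC)
        cv2.polylines(c,[np.round((proj(pp,lid(qs,72))+.5-[x,y])*5.3).astype(np.int32)],True,(255,0,0),1); out.append(c)
    save("ov.png",np.hstack(out))
    print([ (t,np.round(toz(p,[[u,v]],z)[0])) for t,u,v,z in(("flask_a",130,202,104),("flask_b",392,236,104),("beaker",140,171,60))])
E
python3 fit.py
```

```text
95.0 165.0
soft [ 5.77323e+02 -1.48143e+02 -7.10000e-02] 36.51568541141947 1509.3857142857144 1598.4117647058822
net [ 5.76527e+02 -1.46291e+02 -6.40000e-02] 31.945159554017685 1574.0 1601.3176470588237
[('flask_a', array([471., 513., 104.])), ('flask_b', array([ 369., -499.,  104.])), ('beaker', array([600., 495.,  60.]))]
```

View pics/ov.png

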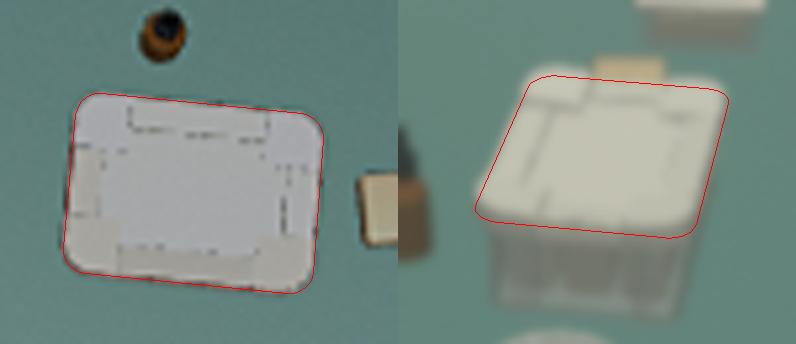

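Call:
send_rows --series '[[[0,30,-12,-15,5],[0,75,-30,-25,12],[0,120,-49,-25,20],[0,165,-67,-25,23.8],[0,210,-86,-25,23.8],[0,255,-104,-20,23.8],[0,300,-122,0,23.8],[0,345,-141,25,23.8],[0,385,-157,55,23.8],[0,417,-170,90,23.8]]]' --newtons 20

```text
clock: 2.05
eef_pos: [515.9, -224.1, 129.3]
eef_rot: [3.141, -0.002, -0.079]
wrist_force: [0.5, -1.1, 0.2]
finger_gap: 17.3
```

Call:
send_rows --series '[[[0,0,0,6,0],[0,0,0,12,0],[0,0,0,12,0],[0,0,0,12,0]]]'

```text
clock: 2.45
eef_pos: [514.0, -226.6, 118.6]
eef_rot: [3.141, -0.002, -0.081]
wrist_force: [0.5, -0.6, 0.4]
finger_gap: 0.4
```

Call:
send_rows --series '[[[0,4.5,-6.4,15,0],[0,4.5,-6.4,25,0],[0,4.5,-6.4,25,0]]]'

```text
clock: 2.75
eef_pos: [518.4, -219.1, 90.6]
eef_rot: [-3.141, 0.003, -0.08]
wrist_force: [-0.3, -0.4, -0.2]
finger_gap: 0.5
```

```bash
python3 - <<'E'
from h import *
from fit import lid
out=[]
for n,(x,y,w,h) in {"top":(265,145,75,65),"side":(210,130,75,65)}.items():
    p=manip.camera(n); S=5.3
    c=cv2.resize(p["img"][y:y+h,x:x+w],None,fx=S,fy=S,interpolation=cv2.INTER_CUBIC)
    s=manip.read_state(); t=s["eef_pos"]; 
    u=(proj(p,[t+[0,0,-8]])[0]+.5-[x,y])*S; cv2.circle(c,tuple(np.round(u).astype(int)),4,(255,0,0),1)
    cv2.polylines(c,[np.round((proj(p,lid((577,-148,-.08),72))+.5-[x,y])*S).astype(np.int32)],True,(255,0,0),1); out.append(c)
save("ov2.png",np.hstack(out)); print(s["clock"],t,s["eef_rot"],s["wrist_force"],s["finger_gap"])
E
```

```text
2.85 [ 519.01990898 -219.54543902   92.1819738 ] [-3.14136166e+00  5.86700296e-04 -7.96347015e-02] [-0.31529202  0.21300205  0.84400202] 0.5985373995114913
```

View pics/ov2.png

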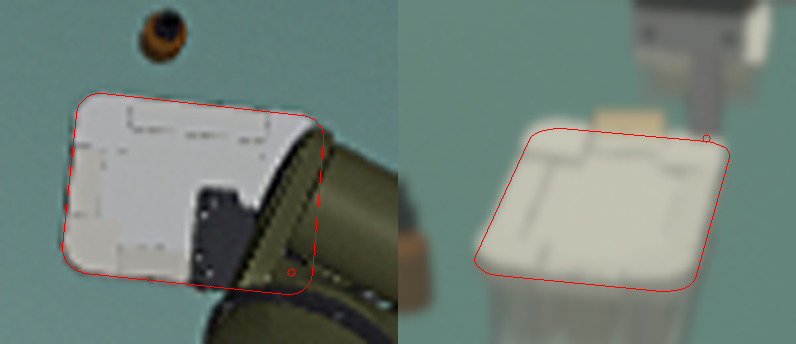

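Call:
send_rows --series '[[[0,0,0,4,0],[0,0,0,8,0],[0,0,0,10.5,0],[0,0,0,10.5,0]]]'

```text
clock: 3.25
eef_pos: [518.9, -219.4, 81.5]
eef_rot: [-3.141, 0.001, -0.08]
wrist_force: [0.6, 0.5, 0.7]
finger_gap: 0.3
```

Call:
send_rows --series '[[[0,0,0,1,0],[0,0,0,2,0],[0,0,0,2,0]]]'

```text
clock: 3.55
eef_pos: [519.2, -219.5, 80.0]
eef_rot: [-3.142, -0.0, -0.08]
wrist_force: [-0.2, -0.0, 0.9]
finger_gap: 0.7
```

Call:
send_rows --series '[[[0,0,0,1,0],[0,0,0,2,0],[0,0,0,2,0]]]'

```text
clock: 3.85
eef_pos: [519.4, -219.7, 79.6]
eef_rot: [3.141, -0.001, -0.08]
wrist_force: [-7.4, 3.2, 16.8]
finger_gap: 0.4
```

Call:
send_rows --series '[[[0,0,0,-14,0],[0,-5,-38,-14,0],[0,-9,-77,-14,0],[0,-9,-77,-14,0],[0,-9,-77,-8,0],[0,-9,-77,-5,0],[0,-9,-77,-3,0],[0,-9,-77,-1,0],[0,-9,-77,0,0],[0,-9,-77,0,0]]]'

```text
clock: 4.85
eef_pos: [516.4, -143.0, 79.8]
eef_rot: [3.141, -0.001, -0.08]
wrist_force: [-13.3, 2.5, 26.6]
finger_gap: 0.3
```

Call:
send_rows --series '[[[0,0,0,-14,0],[0,5,-38,-14,0],[0,9,-77,-14,0],[0,9,-77,-14,0],[0,9,-77,-8,0],[0,9,-77,-5,0],[0,9,-77,-3,0],[0,9,-77,-1,0],[0,9,-77,0.5,0],[0,9,-77,0.5,0]]]'

```text
clock: 5.85
eef_pos: [531.4, -66.9, 79.4]
eef_rot: [3.141, -0.001, -0.081]
wrist_force: [-12.1, 1.7, 26.9]
finger_gap: 0.4
```

Call:
send_rows --series '[[[0,0,0,-14,0],[0,26,-5,-14,0],[0,52,-9,-14,0],[0,52,-9,-14,0],[0,52,-9,-8,0],[0,52,-9,-5,0],[0,52,-9,-3,0],[0,52,-9,-1,0],[0,52,-9,0,0],[0,52,-9,0,0]]]'

```text
clock: 6.85
eef_pos: [583.5, -61.4, 79.7]
eef_rot: [3.141, -0.0, -0.08]
wrist_force: [-13.2, 1.7, 26.9]
finger_gap: 0.9
```

Call:
send_rows --series '[[[0,0,0,-14,0],[0,26,5,-14,0],[0,52,9,-14,0],[0,52,9,-14,0],[0,52,9,-8,0],[0,52,9,-5,0],[0,52,9,-3,0],[0,52,9,-1,0],[0,52,9,0,0],[0,52,9,0,0]]]'

```text
clock: 7.85
eef_pos: [634.5, -74.2, 79.5]
eef_rot: [3.141, 0.0, -0.079]
wrist_force: [-11.4, 1.6, 20.5]
finger_gap: 0.6
```

Call:
send_rows --series '[[[0,0,0,-14,0],[0,5,38,-14,0],[0,9,77,-14,0],[0,9,77,-14,0],[0,9,77,-8,0],[0,9,77,-5,0],[0,9,77,-3,0],[0,9,77,-1,0],[0,9,77,0.5,0],[0,9,77,0.5,0]]]'

```text
clock: 8.85
eef_pos: [638.3, -150.7, 79.8]
eef_rot: [3.142, -0.001, -0.078]
wrist_force: [-12.6, 4.8, 24.7]
finger_gap: 0.5
```

Call:
send_rows --series '[[[0,0,0,-14,0],[0,-5,38,-14,0],[0,-9,77,-14,0],[0,-9,77,-14,0],[0,-9,77,-8,0],[0,-9,77,-5,0],[0,-9,77,-3,0],[0,-9,77,-1,0],[0,-9,77,0,0],[0,-9,77,0,0]]]'

```text
clock: 9.85
eef_pos: [623.3, -226.5, 79.4]
eef_rot: [-3.141, -0.001, -0.078]
wrist_force: [-9.7, 6.1, 22.5]
finger_gap: 0.5
```

Call:
send_rows --series '[[[0,0,0,-14,0],[0,-26,5,-14,0],[0,-52,9,-14,0],[0,-52,9,-14,0],[0,-52,9,-8,0],[0,-52,9,-5,0],[0,-52,9,-3,0],[0,-52,9,-1,0],[0,-52,9,0,0],[0,-52,9,0,0]]]'

```text
clock: 10.85
eef_pos: [571.1, -232.3, 79.7]
eef_rot: [3.141, -0.001, -0.079]
wrist_force: [-12.4, 7.9, 30.5]
finger_gap: 0.7
```

Call:
send_rows --series '[[[0,0,0,-30,0],[0,0,0,-75,0],[0,-20,0,-115,0],[0,-60,0,-130,0],[0,-105,0,-140,0],[0,-150,0,-140,0],[0,-195,0,-140,0],[0,-220,0,-140,0],[0,-220,0,-140,0]]]'

```text
clock: 11.75
eef_pos: [349.5, -215.0, 217.4]
eef_rot: [3.141, -0.001, -0.081]
wrist_force: [0.2, 0.6, -0.7]
finger_gap: 0.4
```

```bash
python3 - <<'E'
from h import *
from fit import lid
out=[]
for n,(x,y,w,h) in {"top":(265,145,75,65),"side":(210,130,75,65)}.items():
    p=manip.camera(n); S=5.3
    c=cv2.resize(p["img"][y:y+h,x:x+w],None,fx=S,fy=S,interpolation=cv2.INTER_CUBIC)
    d=cv2.resize(cv2.imread(f"pics/{n}0.png")[y:y+h,x:x+w,::-1].copy(),None,fx=S,fy=S,interpolation=cv2.INTER_CUBIC)
    out.append(np.vstack([d,c])[:600] if 0 else np.vstack([cv2.resize(d,None,fx=.85,fy=.85),cv2.resize(c,None,fx=.85,fy=.85)]))
save("after.png",np.hstack(out)); s=manip.read_state(); print(s["clock"],s["eef_pos"],s["wrist_force"])
E
```

```text
11.85 [ 351.56021025 -215.34760508  217.28974263] [-0.43331411  0.3204369   0.27661184]
```

View pics/after.png

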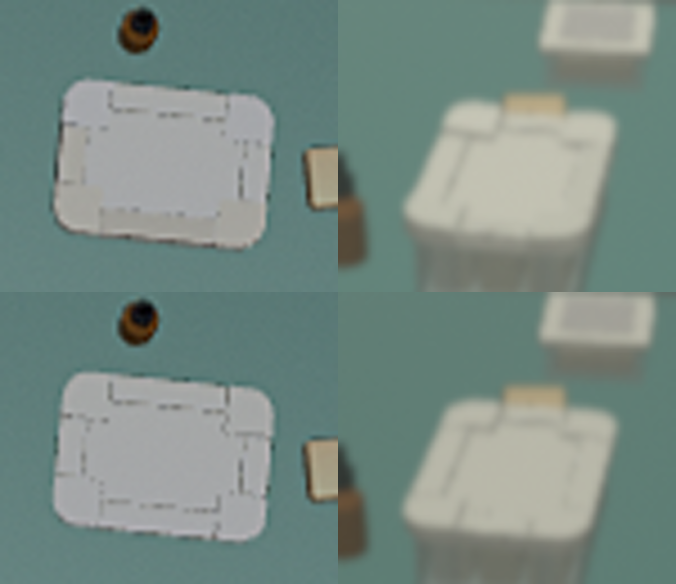

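Top row is before, bottom row is after. The tint differences between rim sections are gone (lid centre is at about (165, 455) in the view), and the box and its neighbours have not moved. I'll run a quick numeric check of the tint and the box pose before handing in.

```bash
python3 - <<'E'
from h import *
p=manip.camera("top"); b=cv2.imread("pics/top0.png")[...,::-1].astype(float); a=p["img"].astype(float)
c,s=np.cos(-.08),np.sin(-.08)
for n,x,y in [("far",56,0),("near",-56,0),("left",0,81),("right",0,-81),("fl",50,75),("fr",50,-75),("nl",-50,75),("nr",-50,-75),("mid",0,0)]:
    u,v=np.round(proj(p,[[577+c*x-s*y,-148+s*x+c*y,72]])[0]).astype(int)
    f=lambda i:i[v-1:v+2,u-1:u+2].mean((0,1)).round()
    print(n,f(b),f(a))
E
python3 fit.py | sed -n 2,3p
```

```text
far [166. 168. 167.] [166. 168. 167.]
near [159. 158. 152.] [166. 168. 170.]
left [164. 164. 157.] [166. 168. 168.]
right [166. 168. 168.] [166. 167. 168.]
fl [165. 167. 170.] [166. 167. 166.]
fr [165. 167. 170.] [165. 167. 166.]
nl [165. 165. 159.] [165. 167. 169.]
nr [165. 164. 159.] [165. 167. 169.]
mid [165. 167. 168.] [165. 167. 168.]
soft [ 5.76691e+02 -1.47467e+02 -7.30000e-02] 27.42951831582332 1536.8732394366198 1601.4274509803922
net [ 5.76475e+02 -1.47069e+02 -8.30000e-02] 49.09196462898885 1575.0 1595.7254901960785
```

All eight sections now match the flat middle of the lid, and the box pose is within about 1 mm of the first fit.

```bash
python3 -c "
from cell import manip
print(manip.sign_off())"
```

```text
the job is handed in; nothing more can be done
None
```

I pressed all four corners and all four sides of the lid rim once each with the closed fingertips, then backed the arm off and handed the job in at about 12 s of the 64 s allowed.

- **Presses:** each one ended on solid contact, with the TCP at 79.4–79.8 mm (a shut rim is 80 mm) and about 17–30 N on the wrist vertically. I did not check first which sides were up. The before-and-after tint suggests only the near and left sides were, so the far and right sides were probably already shut.
- **Rim level:** in the last top picture all eight sections have the same brightness and tint as the flat middle of the lid, to within about 4 grey levels. Before pressing, the near and left sides and all four corners differed in tint, the far corners only slightly.
- **Box and neighbours:** the box's fitted position is within about 1 mm of the start. The dropper, the soap bar and the small box, as far as they show in the pictures, look unmoved. I did not re-check the mould, the beaker or the two flasks; the tool stayed clear of them.
- **Limits of the checks:** none failed. I did not measure the flex angles directly, and the top picture is coarse, at about 4 mm per pixel. The job hand-in gave no verdict.

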